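Drive the cells out of an old battery module and clip them into the backup board

ROBOT

A 6-joint arm with a two-finger parallel gripper is mounted at the origin on the work surface. World frame = base frame: x ahead of the robot, y to its left, z up, the work surface at z = 0. Lengths are in m, angles in rad, forces in N, time in s.
With the tool pointing down it reaches from about 0.275 to 1 m from the base axis. Payload 8.4 kg.
Tool frame: the origin (TCP) lies on the centre line of the jaws, within the pads' length; the fingertips stand 17 mm ahead of it and the grasp point (between the pads) lies 2 mm behind it (bot.tcp_to_tips is the z of the fingertips in the tool frame, in m); z points along the fingers, y is the line along which they close (so a half turn about z gives the same grasp; the last joint's range is limited). The gripper opens to 85 mm and grips with 20 to 120 N. Pads are 22 mm wide; open, the fingers measure 114 mm over their backs; the gripper's body (76 mm by 85 mm) begins 54 mm behind the grasp point. The pads swing forward as they close: fully open they stand 13 mm farther back than shut.
Start: joints at [-1.254, 0.353, 1.633, -0, 1.155, -0.002], TCP at [0.196, -0.594, 0.248] pointing down, gripper open.
Joint ranges: [-2.63, 2.63], [-0.92, 2.1], [0.06, 2.66], [-1.3, 4.44], [0, 2.69], [-3.02, 3.02]. Speed limits (rad/s): [2.22, 2.22, 2.79, 3.14, 3.14, 3.14].

INTERFACE

Orientations are given as a unit quaternion [x, y, z, w].
In Python, from workcell import bot, hand, kinematics, get_obs, vision, hand_in gives the robot as it stands. The module is installed in compiled form; this text tells all that it offers. Calls block until the motion is done:
- bot.reach(position, orientation): joint-space move of the TCP to a pose.
- bot.servo_line(position, ori=None, velocity=0.15): straight line of the TCP; ori=None keeps the orientation; velocity is the mean speed in m/s.
- bot.goto_joints(angles): joint-space move.
- hand.move_gripper(opening, strength=None): finger opening in m; strength is the grip in N (None keeps the last); returns when the fingers have stopped.
- bot.dwell(seconds).
- kinematics.solve_ik(position, orientation): joint angles nearest the present ones, or None.
- get_obs(): the state.
- vision.read_camera(name): name is "scene" or "top" or "wrist"; returns a dict with "frame" (400x640x3 uint8, red, green, blue), "intrinsics" (3x3 intrinsics, pixels), "dist" ([k1, k2, p1, p2, k3] as OpenCV has them; the pictures are not rectified), "view" (4x4, takes a point from world to camera coordinates). Camera axes: x right, y down, z forward; pixel columns grow to the right and rows downward; lengths in m; the calibration is good to about 2 mm. A picture is of the moment at which its call begins. There is no depth.
A pose or a line that the arm cannot do raises bot.IKError and nothing moves.
- hand_in(): hands the job in; it is judged then, once.
The state is a dict: "time_s": time; "joint_pos": joint angles; "joint_vel": joint speeds; "joint_efforts": joint torques, N m; "position": TCP position; "orientation": TCP orientation; "wrist_force": force on the tool from outside, world axes, zero at the start; "ft_torque": the same for the moment, N m; "gripper_width": finger opening in m; "grip_force": force on a finger pad.
Only numpy, scipy, OpenCV 4.12 (cv2) and the standard library are available. Lean on these libraries where they do the work, as an engineer would, in place of code of your own. Each camera call takes 0.05 s, during which the arm holds its last target. There are 200 camera calls.

TASK

Use the push rod to drive every cell that is still in the old battery module out of its bore into the white-railed gutter behind it, then snap each cell down into a pair of spring clips of its own on the black board, fully home, centred over the two clips and with its red-collared plus end to the board's red-marked side. Do not put the fingers to a cell while it is still in the module; when all are clipped in, the push rod should be lying on the blue tool mat again, and the spool, meter and jar should be left where they are.

Things in the scene. Friction and masses are not known exactly. Their poses are not given: they have to be found in the camera images.
- jig: Fixed jig: base plate 250 by 200 mm, carrying the clamped old module: two dark grey frames 22 mm thick with a 30 mm gap, together 230 (x) by 74 mm (y), 72 mm high (tongues and straps to 77). Origin on the bench under the module's middle, z up. Bores run along y 58 mm apart in x (x = -87, -29, 29, 87 mm) through both. The rod enters at the face y = +37 mm; cells leave at y = -37 mm into gutters.
- bore0 (a point): Centre of the mouth of bore 0 in the entry (+y) face, 42 mm above the bench; axes as the jig's. The bore is 34 mm wide and runs 74 mm from here towards -y, through both frames. A sprung tongue grips a seated cell; about 3 to 7 N drives it out. Once the rod's tip is 80 mm in or a little more, the cell lies clear in its gutter. A bore may be empty.
- bore1 (a point): Centre of the mouth of bore 1 in the entry (+y) face, 42 mm above the bench; axes as the jig's. The bore is 34 mm wide and runs 74 mm from here towards -y, through both frames. A sprung tongue grips a seated cell; about 3 to 7 N drives it out. Once the rod's tip is 80 mm in or a little more, the cell lies clear in its gutter. A bore may be empty.
- bore2 (a point): Centre of the mouth of bore 2 in the entry (+y) face, 42 mm above the bench; axes as the jig's. The bore is 34 mm wide and runs 74 mm from here towards -y, through both frames. A sprung tongue grips a seated cell; about 3 to 7 N drives it out. Once the rod's tip is 80 mm in or a little more, the cell lies clear in its gutter. A bore may be empty.
- bore3 (a point): Centre of the mouth of bore 3 in the entry (+y) face, 42 mm above the bench; axes as the jig's. The bore is 34 mm wide and runs 74 mm from here towards -y, through both frames. A sprung tongue grips a seated cell; about 3 to 7 N drives it out. Once the rod's tip is 80 mm in or a little more, the cell lies clear in its gutter. A bore may be empty.
- gutters (a point): Middle of the four gutters, one in line with each bore (at the same x); axes as the jig's. A cell pushed just clear (tip 82 mm in) has its middle at this y, 117 mm from the entry face, axis 39 mm above the bench. White rails carry it, up to an end wall (48 mm high) 60 mm on; they reach 18 mm to either side and end 9 mm below the cell axis; beside them the base plate (top 12 mm) is free.
- cell0: Loose battery cell, a cylinder 32 mm across and 70 mm long, 140 g, blue, red collar at its plus end, bare steel at the other. Origin at its middle, its own y along its axis, plus end at -y. Starts, if present, in bore 0, 2 mm inside both faces, axis 41 mm above the bench, plus end to the gutter. Three or four cells are present.
- cell1: Loose battery cell, a cylinder 32 mm across and 70 mm long, 140 g, blue, red collar at its plus end, bare steel at the other. Origin at its middle, its own y along its axis, plus end at -y. Starts, if present, in bore 1, 2 mm inside both faces, axis 41 mm above the bench, plus end to the gutter. Three or four cells are present.
- cell2: Loose battery cell, a cylinder 32 mm across and 70 mm long, 140 g, blue, red collar at its plus end, bare steel at the other. Origin at its middle, its own y along its axis, plus end at -y. Starts, if present, in bore 2, 2 mm inside both faces, axis 41 mm above the bench, plus end to the gutter. Three or four cells are present.
- cell3: Loose battery cell, a cylinder 32 mm across and 70 mm long, 140 g, blue, red collar at its plus end, bare steel at the other. Origin at its middle, its own y along its axis, plus end at -y. Starts, if present, in bore 3, 2 mm inside both faces, axis 41 mm above the bench, plus end to the gutter. Three or four cells are present.
- plus_edge (a point): Middle of the board's red-marked edge (the plus side), at its -y edge, 16 mm above the bench.
- board: Fixed black circuit board 270 (its x) by 110 mm (its y) on pillars, top 16 mm above the bench; origin on the bench under its middle, z up. Four bays 58 mm apart in x; in each a cell lies along y, held by two copper C-shaped clips 10 mm wide, 22 mm either side of the bay's middle (34 mm free between them for fingers). Red marks along its -y edge: the plus side.
- bay0 (a point): Middle of a fully seated cell in bay 0: 34 mm above the bench, midway between the two clips; axes as the board's (cell along y, plus end to -y). The clips' lips are 27 mm apart, 10 mm above this point; their flared tips end 51 mm above the bench. A cell laid on the lips has its axis about 20 mm above this point; pressed straight down with about 7 to 12 N it snaps in.
- bay1 (a point): Middle of a fully seated cell in bay 1: 34 mm above the bench, midway between the two clips; axes as the board's (cell along y, plus end to -y). The clips' lips are 27 mm apart, 10 mm above this point; their flared tips end 51 mm above the bench. A cell laid on the lips has its axis about 20 mm above this point; pressed straight down with about 7 to 12 N it snaps in.
- bay2 (a point): Middle of a fully seated cell in bay 2: 34 mm above the bench, midway between the two clips; axes as the board's (cell along y, plus end to -y). The clips' lips are 27 mm apart, 10 mm above this point; their flared tips end 51 mm above the bench. A cell laid on the lips has its axis about 20 mm above this point; pressed straight down with about 7 to 12 N it snaps in.
- bay3 (a point): Middle of a fully seated cell in bay 3: 34 mm above the bench, midway between the two clips; axes as the board's (cell along y, plus end to -y). The clips' lips are 27 mm apart, 10 mm above this point; their flared tips end 51 mm above the bench. A cell laid on the lips has its axis about 20 mm above this point; pressed straight down with about 7 to 12 N it snaps in.
- rod: Loose push rod 160 mm long, 120 g: orange handle 24 mm square, 60 mm long; aluminium shaft 20 mm across, 88 mm long; white nylon tip 24 mm across. Origin at the middle of the handle, on the axis; it lies along its own y, tip face 130 mm away at -y, rear end 30 mm away at +y. Lying on the tool mat its axis is 14 mm above the bench.
- rod_tip (a point): Middle of the rod's flat front face, on its axis, 130 mm from the rod's origin.
- toolmat: Fixed thin blue tool mat, 170 mm (its x) by 200 mm (its y), 2 mm thick; origin on the bench under its middle.
- spool: Bystander: blue solder spool 70 mm across, 64 mm high, standing; origin under its middle.
- meter: Bystander: yellow multimeter lying flat, 78 by 160 mm, 42 mm high; origin under its middle, long along its y.
- fluxjar: Bystander: small amber jar 52 mm across, 48 mm high; origin under its middle.
Mind the look-alikes: they are no part of the job. What is meant by the rod is not turquoise, and is the smaller of those in its own colour.

How it is judged:
By the outcome, as a careful person would: the job done as asked, in the order asked, and still so for the second after the job is handed in, with the robot touching nothing.
Of cell0, cell1, cell2, cell3 only 3 to 4 are there at a start; the rules pass over those that are not, and their reading is None.
At some moment in a run one of rod may be knocked a few centimetres aside while the robot is not near it.
Once in a run the grip may slacken for a moment while it holds something.
It also fails if it takes over 210 s, if anything falls off the work surface, if the arm or the gripper's body presses on something with over 40 N, if the wrist force passes 120 N, or if a joint passes its speed limit or range.

## Working session

There is one attempt and no reset: what is moved stays moved. The work goes in short steps, each a Python script; the robot and the scene stay as the last script left them, time stands still between calls to the robot, and variables do not carry over. Pictures are saved under pics/ and viewed, at most 14 in all, crops included, and the job is handed in when it is done.

```bash
mkdir -p pics; python3 - <<'E'
from workcell import *
import cv2,numpy as np
for n in("scene","top","wrist"):
    r=vision.read_camera(n); cv2.imwrite(f"pics/{n}0.png",r["frame"][...,::-1])
    print(n,np.round(r["intrinsics"],1).tolist(),np.round(r["dist"],4).tolist(),np.round(r["view"],4).tolist())
o=get_obs();print(o["time_s"],o["position"],o["orientation"],o["gripper_width"])
E
```

```text
scene [[394.9, 0.0, 314.9], [0.0, 394.9, 206.3], [0.0, 0.0, 1.0]] [-0.0012, 0.0, 0.0, 0.0, 0.0] [[0.2939, 0.9556, -0.02, -0.1503], [0.6686, -0.2205, -0.7102, -0.3378], [-0.6831, 0.1954, -0.7038, 1.5424], [0.0, 0.0, 0.0, 1.0]]
top [[447.4, 0.0, 320.9], [0.0, 447.4, 194.1], [0.0, 0.0, 1.0]] [0.0083, 0.0, 0.0, 0.0, 0.0] [[0.0299, -0.9995, 0.0089, -0.0431], [-0.9937, -0.0307, -0.1079, 0.5721], [0.1081, -0.0056, -0.9941, 1.0863], [0.0, 0.0, 0.0, 1.0]]
wrist [[319.5, 0.0, 316.4], [0.0, 319.5, 205.4], [0.0, 0.0, 1.0]] [-0.0273, 0.0, 0.0, 0.0, 0.0] [[0.3135, -0.9496, -0.0011, -0.625], [-0.897, -0.2965, 0.3279, -0.0424], [-0.3117, -0.1018, -0.9447, 0.3821], [0.0, 0.0, 0.0, 1.0]]
0.15 [ 0.19578693 -0.59317448  0.24772842] [ 9.87324268e-01  1.58715143e-01 -8.10588959e-05 -5.35104719e-04] 0.08552300838649078
```

View pics/top0.png

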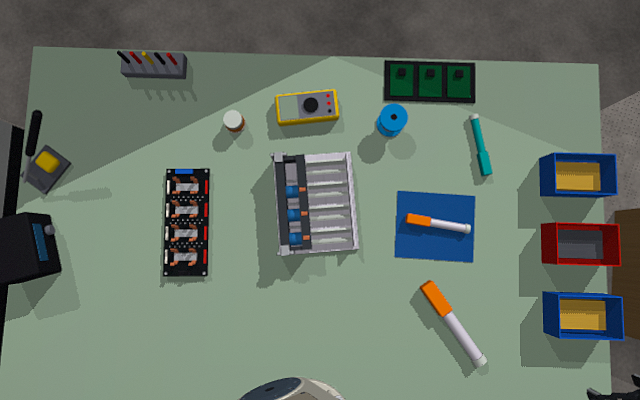

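View pics/scene0.png

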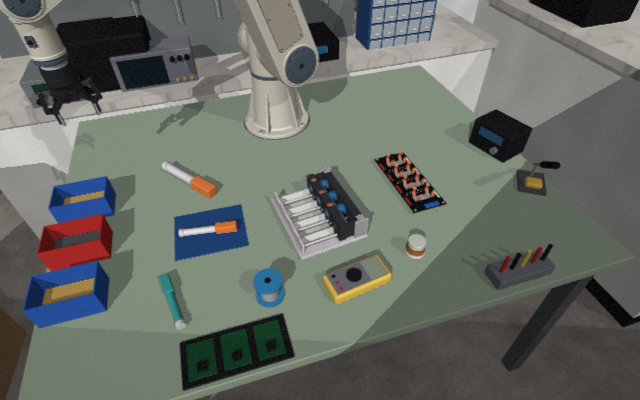

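Candidates for the rod in the top view: the orange one on the mat at (440,223), the larger orange one at (452,323) and the turquoise one at (481,145). The small orange one on the mat fits, being not turquoise and the smaller orange. The scene view agrees. I'll confirm it in an enlarged crop together with the module and board, and make rough positions.

```bash
cat > h.py <<'E'
from workcell import *
import cv2,numpy as np
from scipy.optimize import least_squares
from scipy.spatial.transform import Rotation as Ro
def q(psi): return (Ro.from_euler('z',psi)*Ro.from_euler('x',np.pi)).as_quat()
def cam(n,save=None):
    r=vision.read_camera(n)
    for k in("intrinsics","dist","view"): r[k]=np.array(r[k],float)
    if save:
        cv2.imwrite(f"pics/{save}.png",r["frame"][...,::-1]); np.savez(f"pics/{save}.npz",**{k:r[k] for k in("frame","intrinsics","dist","view")})
    return r
def ld(s): return dict(np.load(f"pics/{s}.npz"))
def ray(r,px):
    u=cv2.undistortPoints(np.array(px,float).reshape(-1,1,2),r["intrinsics"],r["dist"])[:,0]
    R,t=r["view"][:3,:3],r["view"][:3,3]
    return -R.T@t, np.c_[u,np.ones(len(u))]@R
def onz(r,px,z):
    c,d=ray(r,px); return c+d*((z-c[2])/d[:,2])[:,None]
def proj(r,P):
    R,t=r["view"][:3,:3],r["view"][:3,3]
    return cv2.projectPoints(np.array(P,float).reshape(-1,1,3),cv2.Rodrigues(R)[0],t,r["intrinsics"],r["dist"])[0][:,0]
def tri(rs,pxs):
    A=np.zeros((3,3));b=np.zeros(3)
    for r,p in zip(rs,pxs):
        c,d=ray(r,p);d=d[0]/np.linalg.norm(d[0]);M=np.eye(3)-np.outer(d,d);A+=M;b+=M@c
    return np.linalg.solve(A,b)
E
python3 - <<'E'
from h import *
t=cv2.imread("pics/top0.png")
a=cv2.resize(t[145:265,262:365],None,fx=4,fy=4,interpolation=2)[:480]
b=cv2.resize(t[160:280,155:220],None,fx=4,fy=4,interpolation=2)
c=cv2.resize(t[185:370,385:490],(int(105*480/185)//2*2,480),interpolation=2)[:,:128+140]
out=np.hstack([a,b]);c=cv2.resize(t[185:370,385:490],(800-out.shape[1],480)) if out.shape[1]<780 else c
cv2.imwrite("pics/crop1.png",np.hstack([a,b,c])[:, :800]);print(a.shape,b.shape,c.shape)
r=cam("top","top1")
for n,p,z in[("rodh",(418,219),.014),("rodtip",(469,229),.014),("mat",(436,227),.002),("jigTL",(273,154),.05),("jigBR",(357,250),.03),("board",(187,222),.016),("boardTL",(168,169),.016),("boardBR",(207,276),.016)]:
    print(n,onz(r,[p],z)[0].round(3))
E
```

```text
(480, 412, 3) (480, 260, 3) (480, 128, 3)
rodh [ 0.519 -0.273  0.014]
rodtip [ 0.498 -0.401  0.014]
mat [ 0.501 -0.321  0.002]
jigTL [0.667 0.096 0.05 ]
jigBR [ 0.437 -0.119  0.03 ]
board [0.494 0.308 0.016]
boardTL [0.627 0.364 0.016]
boardBR [0.362 0.25  0.016]
```

View pics/crop1.png

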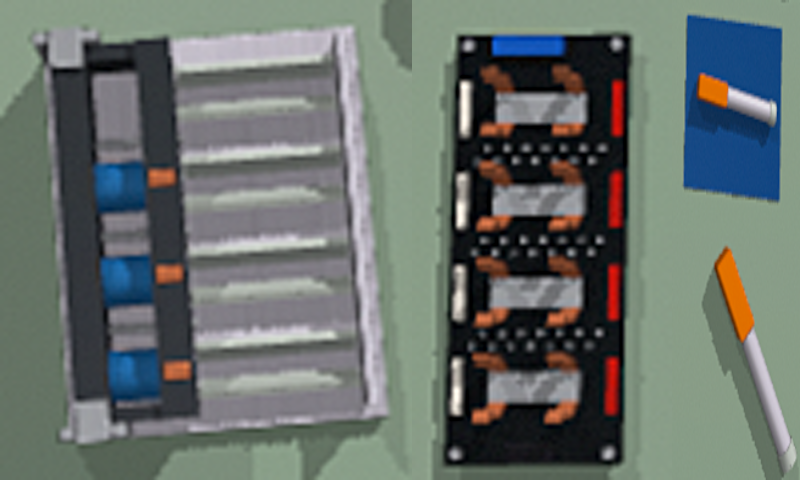

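The crop confirms the small orange rod lying on the mat, tip towards -y. Cells show in the gap of the lower three bores (rows 187, 280 and 374 of the crop), and the top bore (jig x = +87) looks empty. The board's red marks are on its right (-y world) side, so no half turn is needed. Next come wrist views from two places each over the rod, jig and board.

```bash
python3 - <<'E'
from h import *
for psi in(np.pi/2,-np.pi/2):
    for p in[(.52,-.27,.022),(.52,.07,.05),(.35,.15,.05),(.6,.3,.05)]:
        s=kinematics.solve_ik(np.array(p),q(psi)); print(psi,p,None if s is None else np.round(s,2))
E
python3 - <<'E'
from h import *
psi=np.pi/2
V=[("rA",(.50,-.40,.22)),("rB",(.50,-.33,.30)),("jA",(.50,-.07,.27)),("jB",(.57,-.13,.27)),("bA",(.50,.25,.22)),("bB",(.44,.21,.25))]
psi=np.pi/2 if kinematics.solve_ik(np.array([.5,-.4,.22]),q(np.pi/2)) is not None else -np.pi/2
for n,p in V:
    if psi<0: p=(p[0],p[1]+.1,p[2])
    try: bot.reach(np.array(p),q(psi)); bot.dwell(.2); cam("wrist",n)
    except bot.IKError as e: print(n,"IK")
print(get_obs()["time_s"])
I=[cv2.imread(f"pics/{n}.png") for n in("rA","jA")]
cv2.imwrite("pics/m1.png",cv2.resize(np.vstack(I),(480,600),interpolation=3))
E
```

```text
1.5707963267948966 (0.52, -0.27, 0.022) [-0.48  0.59  1.86 -0.    0.69 -0.48]
1.5707963267948966 (0.52, 0.07, 0.05) [ 0.13  0.48  1.99 -0.    0.67  0.13]
1.5707963267948966 (0.35, 0.15, 0.05) [ 0.4   0.33  2.29 -0.    0.53  0.4 ]
1.5707963267948966 (0.6, 0.3, 0.05) [ 0.46  0.64  1.66 -0.    0.84  0.46]
-1.5707963267948966 (0.52, -0.27, 0.022) [-0.48  0.59  1.86 -0.    0.69  2.66]
-1.5707963267948966 (0.52, 0.07, 0.05) [ 0.13  0.48  1.99 -0.    0.67 -3.01]
-1.5707963267948966 (0.35, 0.15, 0.05) [ 0.4   0.33  2.29 -0.    0.53 -2.74]
-1.5707963267948966 (0.6, 0.3, 0.05) [ 0.46  0.64  1.66 -0.    0.84 -2.68]
6.9083
```

View pics/m1.png

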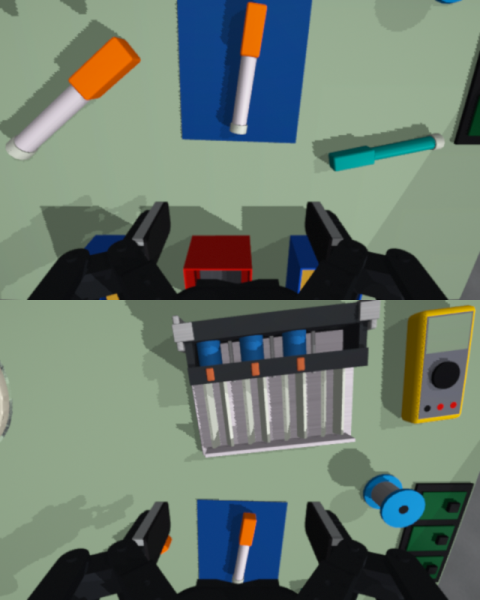

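Image up is world +y. The rod is at about (330,85) in the full-size rA picture, and the module with its three blue cells spans (240–500, 10–205) in jA. I'll enlarge the jig and board from both views, and segment the rod's orange and white parts in code.

```bash
python3 - <<'E'
from h import *
# approx jig/board windows in each picture by projecting rough centres
def crop(n,c,w,h,f):
    r=ld(n);p=proj(r,[c])[0];x0=int(max(0,p[0]-w/2));y0=int(max(0,p[1]-h/2))
    im=cv2.resize(r["frame"][y0:y0+h,x0:x0+w,::-1],None,fx=f,fy=f,interpolation=cv2.INTER_CUBIC);print(n,x0,y0,f,im.shape)
    for k in range(-(-x0//20)*20,x0+w,20): cv2.putText(im,str(k),(int((k-x0)*f),9),0,.33,(0,0,255),1);cv2.line(im,(int((k-x0)*f),10),(int((k-x0)*f),16),(0,0,255),1)
    for k in range(-(-y0//20)*20,y0+h,20): cv2.putText(im,str(k),(0,int((k-y0)*f)+4),0,.33,(0,0,255),1)
    return im
cv2.imwrite("pics/cj.png",np.hstack([crop("jA",(.55,-.02,.05),290,215,2.7)]))
cv2.imwrite("pics/cjB.png",np.hstack([crop("jB",(.55,-.02,.05),290,215,2.7)]))
A=crop("bA",(.494,.308,.03),266,136,1.5*2);B=crop("bB",(.494,.308,.03),266,136,3.0)
h=min(300,A.shape[0],B.shape[0]);cv2.imwrite("pics/cb.png",np.vstack([A,B])[:600*2])
cv2.imwrite("pics/cbA.png",A);cv2.imwrite("pics/cbB.png",B);print(A.shape,B.shape)
for n in("rA","rB"):
    r=ld(n);hsv=cv2.cvtColor(r["frame"],cv2.COLOR_RGB2HSV)
    m=((hsv[...,0]>5)&(hsv[...,0]<20)&(hsv[...,1]>180)&(hsv[...,2]>120)).astype(np.uint8)
    k,l,s,c=cv2.connectedComponentsWithStats(m)
    for i in range(1,k):
        if s[i,4]>150:
            pts=np.argwhere(l==i)[:,::-1].astype(np.float32);print(n,s[i],c[i].round(1),cv2.minAreaRect(pts))
E
```

```text
jA 217 20 2.7 (580, 783, 3)
jB 151 0 2.7 (580, 783, 3)
bA 175 54 3.0 (408, 798, 3)
bB 235 12 3.0 (408, 798, 3)
(408, 798, 3) (408, 798, 3)
rA [ 321    3   34   74 1778] [337.4  39. ] ((337.5899963378906, 39.37000274658203), (25.597267150878906, 71.27635955810547), 8.130102157592773)
rA [  91   49   96   84 4217] [139.1  91.4] ((139.1917266845703, 92.1724853515625), (48.575225830078125, 91.7960433959961), 46.73570251464844)
rB [320  89  26  52 949] [332.6 114.6] ((332.4594421386719, 114.74324035644531), (19.234682083129883, 50.30609130859375), 9.462322235107422)
rB [ 146  121   71   61 2072] [181.3 150.7] ((181.0901336669922, 151.0081787109375), (30.600814819335938, 70.54832458496094), 50.194427490234375)
```

View pics/cj.png

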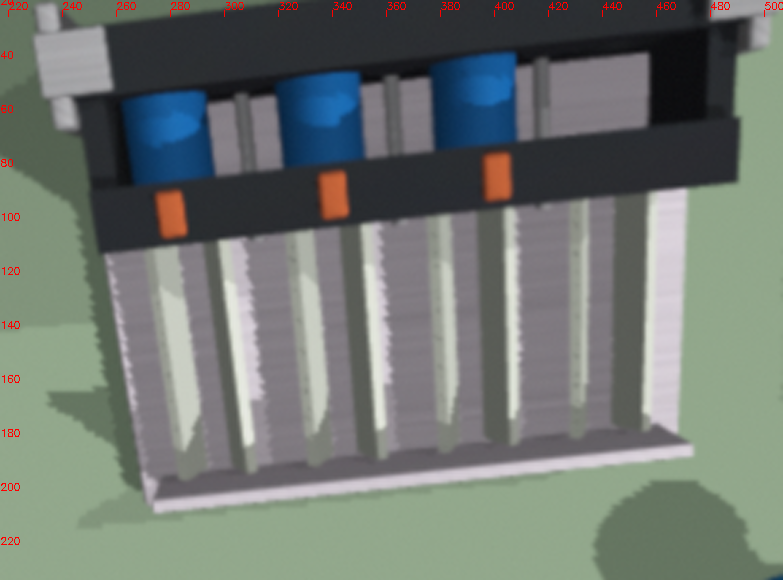

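View pics/cjB.png

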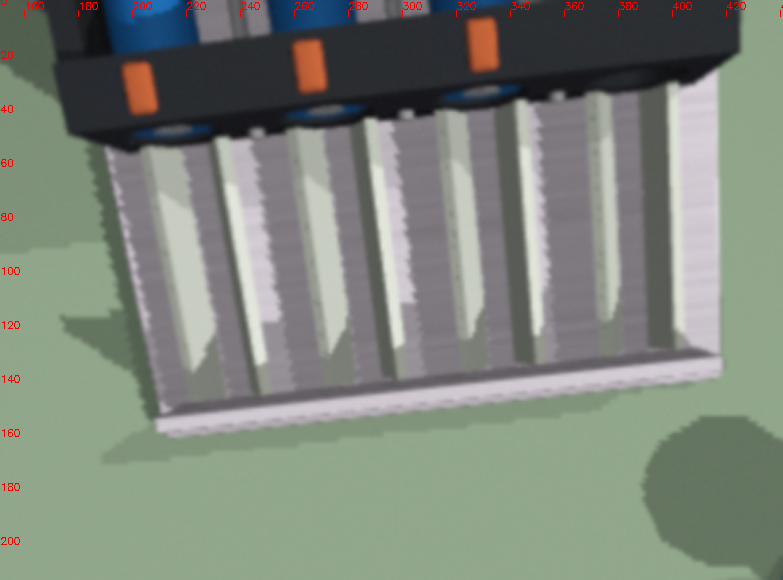

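```bash
python3 - <<'E'
from h import *
A=cv2.imread("pics/cbA.png");B=cv2.imread("pics/cbB.png")
im=np.vstack([A,B]);s=min(1,800/im.shape[1],600/im.shape[0]);cv2.imwrite("pics/cb2.png",cv2.resize(im,None,fx=s,fy=s,interpolation=3));print(s,A.shape)
E
```

```text
0.7352941176470589 (408, 798, 3)
```

View pics/cb2.png

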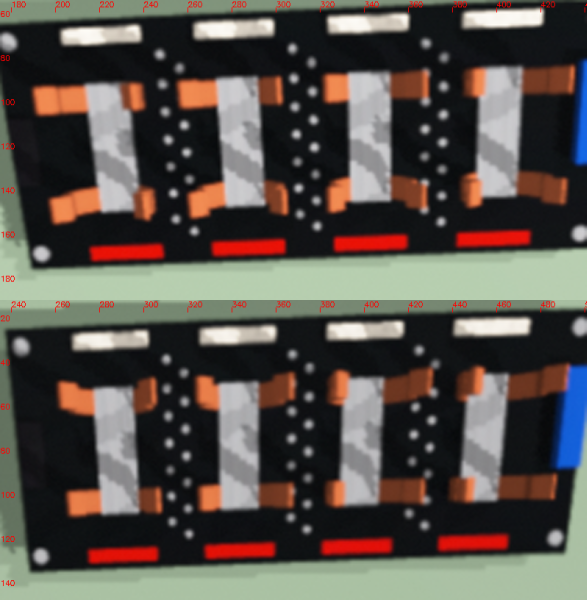

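The jig crops show orange tongues over bores 0–2 and an open dark bore 3 at jig x = +87, so three cells are present. The front frame's top corners are at crop px (98,252) and (740,181) in jA, and (68,133) and (740,52) in jB. The board crops show red bars along -y and white bars along +y, with clips between them. Now I'll fit the poses.

```bash
cat > fit.py <<'E'
from h import *
from scipy.optimize import minimize
def T(p,P): 
    P=np.array(P,float); c,s=np.cos(p[2]),np.sin(p[2]); return np.c_[p[0]+c*P[:,0]-s*P[:,1],p[1]+s*P[:,0]+c*P[:,1],P[:,2]]
def omask(r):
    hsv=cv2.cvtColor(r["frame"],cv2.COLOR_RGB2HSV)
    return ((hsv[...,0]>5)&(hsv[...,0]<20)&(hsv[...,1]>150)&(hsv[...,2]>90)).astype(np.uint8)
BOX=[(x,y,z) for x in(-.012,.012) for y in(-.03,.03) for z in(-.012,.012)]
def fitrod(rs,near,free_z=False,z=.014):
    ms=[]
    for r in rs:
        k,l,s,c=cv2.connectedComponentsWithStats(omask(r)); pc=proj(r,[near])[0]
        i=min((i for i in range(1,k) if s[i,4]>60),key=lambda i:np.hypot(*(c[i]-pc))); ms.append((l==i))
    def cost(p):
        zz=p[3] if free_z else z; e=0
        for r,m in zip(rs,ms):
            h=cv2.convexHull(proj(r,T(p,np.array(BOX)+[0,0,zz])).astype(np.float32)); S=4
            a=np.zeros((400*S,640*S),np.uint8); cv2.fillConvexPoly(a,np.round(h*S+S/2-.5).astype(np.int32),255)
            a=cv2.resize(a,(640,400),interpolation=cv2.INTER_AREA)/255.; e+=np.abs(a-m).sum()/m.sum()
        return e
    x0=[near[0],near[1],-.16]+([z] if free_z else [])
    st=np.array([x0]+[np.array(x0)+d for d in np.diag([.01,.01,.1]+([.01] if free_z else []))])
    s=minimize(cost,x0,method='Nelder-Mead',options=dict(initial_simplex=st,maxiter=150,xatol=2e-4,fatol=1e-3)); return s.x,s.fun
E
python3 - <<'E'
from fit import *
rs=[ld("rA"),ld("rB")]
n0=onz(rs[0],[(337.4,39)],.02)[0];n1=onz(rs[1],[(332.6,114.6)],.02)[0];print("seed",n0,n1)
print("rod",*fitrod(rs,n0)); print("rod z free",*fitrod(rs,n0,True))
w=onz(ld("top1"),[(469,229)],.014);print("tip top",w)
jA,jB=ld("jA"),ld("jB")
f=lambda o,p:(o[0]+p[0]/2.7,o[1]+p[1]/2.7)
oA=(217,20);oB=(151,0)
a=[f(oA,p) for p in[(98,252),(740,181),(90,190)]];b=[f(oB,p) for p in[(68,133),(740,52),(53,65)]]
for p,s in zip(a,b): print("tri",tri([jA,jB],[p,s]).round(4))
M=[(-.115,-.037,.072),(.115,-.037,.072),(-.115,-.015,.072)]
aa=a+[f(oA,(738,118))];MA=M+[(.115,-.015,.072)]
s=least_squares(lambda p:np.r_[(proj(jA,T(p,MA))-aa).ravel(),(proj(jB,T(p,M))-b).ravel()],[.55,.03,0])
print("jig",s.x,s.fun.round(1))
jp=s.x
# checks: tongue centres x, end wall
for o,r,ps in((oA,jA,[(172,215),(335,195),(497,177)]),(oB,jB,[(141,88),(311,66),(484,45)])):
    P=onz(r,[f(o,p) for p in ps],.077)-[jp[0],jp[1],0];c,s_=np.cos(jp[2]),np.sin(jp[2]);print("tongue jig xy",(P[:,:2]@np.array([[c,-s_],[s_,c]])).round(4).tolist())
# board
R={}
for n in("bA","bB"):
    r=ld(n);hsv=cv2.cvtColor(r["frame"],cv2.COLOR_RGB2HSV);h,s_,v=[hsv[...,i].astype(int) for i in range(3)]
    q4=onz(r,[(0,0)],.016)
    for nm,m in(("red",((h<4)|(h>176))&(s_>200)&(v>120)),("white",(s_<40)&(v>150))):
        k,l,st,c=cv2.connectedComponentsWithStats(m.astype(np.uint8))
        L=[]
        for i in range(1,k):
            if st[i,4]>60:
                X=onz(r,[c[i]],.016)[0]
                if abs(X[0]-.494)<.14 and abs(X[1]-.308)<.07 and st[i,2]>25: L.append(c[i])
        L=np.array(sorted(map(tuple,L)));R[n,nm]=L;print(n,nm,onz(r,L,.016).round(4).tolist() if len(L) else L)
np.save("pics/R.npy",R,allow_pickle=True)
bA,bB=ld("bA"),ld("bB")
for nm in("red","white"):
    if len(R["bA",nm])==len(R["bB",nm])==4: print("tri",nm,[tri([bA,bB],[x,y]).round(4).tolist() for x,y in zip(R["bA",nm],R["bB",nm])])
E
```

```text
seed [ 0.51968154 -0.26769941  0.02      ] [ 0.51952936 -0.2688814   0.02      ]
rod [ 0.51953809 -0.26948197 -0.14816916] 0.15965506112570538
rod z free [ 0.51959441 -0.26946061 -0.14126481  0.00811149] 0.1149596678103398
tip top [[ 0.49818583 -0.40133626  0.014     ]]
tri [ 0.4389 -0.0041  0.0701]
tri [0.668  0.0203 0.074 ]
tri [0.4375 0.017  0.0718]
jig [0.55005265 0.04461213 0.1082476 ] [ 0.5  0.6 -1.2  0.6 -0.5  0.1  0.8 -0.6  0.2  0.2  0.2 -0.   0.  -0.8]
tongue jig xy [[-0.0862, -0.0267], [-0.0285, -0.0263], [0.0282, -0.0264]]
tongue jig xy [[-0.0855, -0.0271], [-0.028, -0.0271], [0.0294, -0.0272]]
bA red [[0.4123, 0.2605, 0.016], [0.4704, 0.2627, 0.016], [0.5287, 0.2649, 0.016], [0.5865, 0.2669, 0.016]]
bA white [[0.4093, 0.3569, 0.016], [0.4486, 0.2641, 0.016], [0.4671, 0.3591, 0.016], [0.5252, 0.3612, 0.016], [0.5841, 0.3635, 0.016]]
bB red [[0.4127, 0.2607, 0.016], [0.471, 0.2629, 0.016], [0.5298, 0.265, 0.016], [0.5873, 0.2672, 0.016]]
bB white [[0.4091, 0.3572, 0.016], [0.4671, 0.3592, 0.016], [0.5256, 0.3613, 0.016], [0.5842, 0.3635, 0.016]]
tri red [[0.4129, 0.2609, 0.018], [0.4707, 0.2632, 0.0187], [0.5285, 0.2656, 0.0207], [0.5856, 0.2676, 0.0199]]
```

The fit checks out:
- **Jig:** centre (0.550, 0.045), yaw 0.108. The tongues land at x = -86, -28 and +29 mm, and the triangulated top is at 70–74 mm.
- **Board:** centre (0.498, 0.312), yaw 0.036, with the bar pitch at 58 mm.
- **Rod:** (0.5195, -0.2695), yaw -0.148. The tip predicted from this matches the top view.

Next I grasp the rod, with a fresh look first.

```bash
cat >> fit.py <<'E'
JIG=np.array([.5500,.0446,.1082]); BRD=np.array([.4981,.3121,.036]); H=np.pi/2
def st(tag=""):
    o=get_obs(); print(tag,"t%.1f"%o["time_s"],"p",np.round(o["position"],4),"F",np.round(o["wrist_force"],1),"w %.4f g %.1f"%(o["gripper_width"],o["grip_force"])); return o
def look_rod(near=(.52,-.27,.014)):
    bot.reach(np.array([near[0]-.02,near[1]-.07,.25]),q(H)); bot.dwell(.2); rs=[cam("wrist")]
    return fitrod(rs+[cam("top")],near)
def jw(x,y,z): return T(JIG,[(x,y,z)])[0]
def bw(x,y,z): return T(BRD,[(x,y,z)])[0]
E
python3 - <<'E'
from fit import *
p,c=look_rod();print(p,c)
assert abs(p[0]-.5195)<.006 and abs(p[1]+.2695)<.006, "moved?"
Q=q(H+p[2]);hand.move_gripper(.06)
bot.reach(np.array([p[0],p[1],.10]),Q)
bot.servo_line(np.array([p[0],p[1],.023]),velocity=.1); st("down")
hand.move_gripper(.0,100); st("grip")
bot.servo_line(np.array([p[0],p[1],.20]),velocity=.15); st("lift")
Q=q(H+JIG[2]); bot.reach(jw(-.087,.037+.15,.20),Q); bot.servo_line(jw(-.087,.037+.15,.051)); st("pre")
r=cam("top","pre"); s=cam("scene","pres")
u=proj(r,[jw(-.087,.057,.042)])[0];v=proj(s,[jw(-.087,.057,.042)])[0];print("exp tip",u,v)
f=lambda im,u:cv2.resize(im["frame"][int(u[1])-45:int(u[1])+45,max(0,int(u[0])-55):int(u[0])+45,::-1],None,fx=4,fy=4,interpolation=3)
cv2.imwrite("pics/pre_c.png",np.hstack([f(r,u),f(s,v)]))
E
```

```text
[ 0.51899457 -0.26993932 -0.14826114] 0.29679122707973377
down t11.2 p [ 0.5194 -0.2702  0.0235] F [ 0.7 -1.   0.2] w 0.0600 g 0.0
grip t11.6 p [ 0.5194 -0.2701  0.024 ] F [-1.3  1.1  6.9] w 0.0220 g 98.5
lift t13.0 p [ 0.5185 -0.2696  0.199 ] F [-0.3 -0.  -1. ] w 0.0217 g 98.0
pre t15.9 p [0.4439 0.2213 0.0516] F [ 0.1  0.1 -1.6] w 0.0217 g 98.0
exp tip [271.47354477 239.25578885] [337.92109454 179.68039746]
```

View pics/pre_c.png

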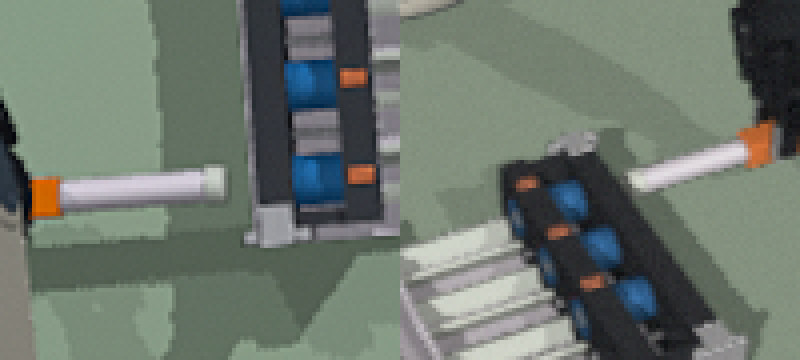

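The crop shows the tip at (222,182), in line with the bore 0 cell, and the rod held level. Pushing now, with force monitoring.

```bash
cat >> fit.py <<'E'
def push(i,dz=.051,ax=.0,dx=0.,depth=.0835):
    x=-.087+.058*i+dx; Q=q(H+JIG[2]); c,s=np.cos(JIG[2]),np.sin(JIG[2])
    bot.servo_line(jw(x,.037+.13+.006+ax,dz),Q,velocity=.08); f0=np.array(get_obs()["wrist_force"]); L=[]
    for d in list(np.arange(.01,.08,.01))+[depth]:
        bot.servo_line(jw(x,.037+.13-d+ax,dz),velocity=.06); f=np.array(get_obs()["wrist_force"])-f0
        L.append((round(d*1e3),round(-s*f[0]+c*f[1],1),round(c*f[0]+s*f[1],1),round(f[2],1)))
        if np.abs(f).max()>22: print("FORCE",L,get_obs()["gripper_width"]); return False
    print(i,L); st("in")
    bot.servo_line(jw(x,.037+.13+.02+ax,dz),velocity=.15); return True
E
python3 - <<'E'
from fit import *
if push(0): r=cam("top","p0"); cv2.imwrite("pics/p0c.png",cv2.resize(r["frame"][140:270,220:370,::-1],None,fx=4,fy=4,interpolation=3)); st()
E
```

```text
0 [(10, np.float64(0.5), np.float64(-0.2), np.float64(-0.4)), (20, np.float64(-0.5), np.float64(-0.1), np.float64(-0.3)), (30, np.float64(0.4), np.float64(-0.6), np.float64(0.3)), (40, np.float64(0.6), np.float64(-0.9), np.float64(-0.4)), (50, np.float64(0.6), np.float64(0.2), np.float64(0.1)), (60, np.float64(1.2), np.float64(-0.7), np.float64(-1.1)), (70, np.float64(0.5), np.float64(-0.6), np.float64(-0.1)), (80, np.float64(0.3), np.float64(-0.7), np.float64(-0.6)), (84, np.float64(0.6), np.float64(-0.3), np.float64(0.2))]
in t19.2 p [0.4545 0.118  0.051 ] F [ 0.   0.3 -0.7] w 0.0217 g 102.3
 t20.1 p [0.4431 0.2204 0.0509] F [ 0.8  0.8 -1.2] w 0.0220 g 102.3
```

View pics/p0c.png

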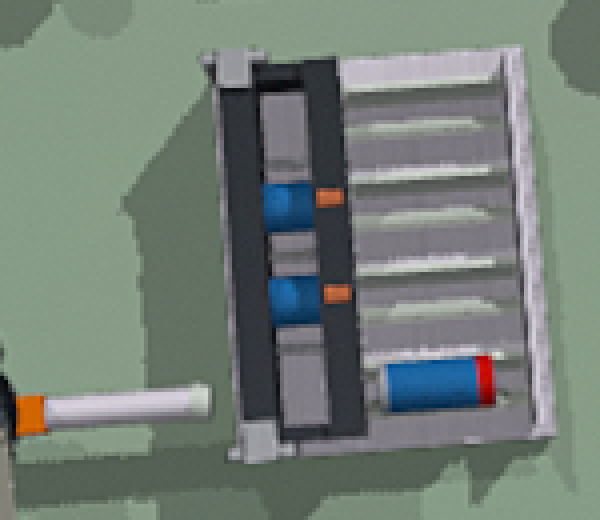

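Cell 0 lies in its gutter at crop (435,385), clear of the module, with its red collar to the end wall. Now bores 1 and 2, checking with the top camera after each.

```bash
python3 - <<'E'
from fit import *
ok=push(1); ok=ok and push(2)
r=cam("top","p2"); s=cam("scene","p2s"); st()
a=cv2.resize(r["frame"][140:270,220:370,::-1],None,fx=3,fy=3,interpolation=3);v=proj(s,[jw(0,-.05,.04)])[0].astype(int)
b=cv2.resize(s["frame"][v[1]-65:v[1]+65,v[0]-55:v[0]+60,::-1],None,fx=3,fy=3,interpolation=3)
cv2.imwrite("pics/p2c.png",np.hstack([a,b]))
E
```

```text
1 [(10, np.float64(-0.1), np.float64(-0.9), np.float64(0.6)), (20, np.float64(-1.0), np.float64(-1.0), np.float64(0.5)), (30, np.float64(-0.0), np.float64(0.0), np.float64(0.5)), (40, np.float64(-0.1), np.float64(-0.5), np.float64(-0.3)), (50, np.float64(-0.6), np.float64(-0.1), np.float64(0.3)), (60, np.float64(0.9), np.float64(-0.5), np.float64(0.4)), (70, np.float64(-0.8), np.float64(0.6), np.float64(-0.5)), (80, np.float64(-0.0), np.float64(-0.2), np.float64(-0.4)), (84, np.float64(0.5), np.float64(-0.0), np.float64(0.8))]
in t23.9 p [0.5122 0.1243 0.051 ] F [ 0.2  0.7 -0.7] w 0.0216 g 102.3
2 [(10, np.float64(1.0), np.float64(-0.9), np.float64(-1.0)), (20, np.float64(-0.1), np.float64(0.9), np.float64(0.1)), (30, np.float64(0.2), np.float64(0.8), np.float64(-0.6)), (40, np.float64(0.6), np.float64(0.9), np.float64(-0.7)), (50, np.float64(0.3), np.float64(0.2), np.float64(-0.5)), (60, np.float64(0.2), np.float64(-1.1), np.float64(-0.2)), (70, np.float64(0.7), np.float64(0.5), np.float64(0.2)), (80, np.float64(-0.3), np.float64(0.5), np.float64(0.0)), (84, np.float64(1.2), np.float64(0.5), np.float64(-0.2))]
in t28.5 p [0.5698 0.1305 0.051 ] F [ 0.1  0.5 -1.1] w 0.0220 g 102.3
 t29.4 p [0.5587 0.2327 0.0509] F [-0.5 -0.8 -1.5] w 0.0216 g 102.3
```

View pics/p2c.png

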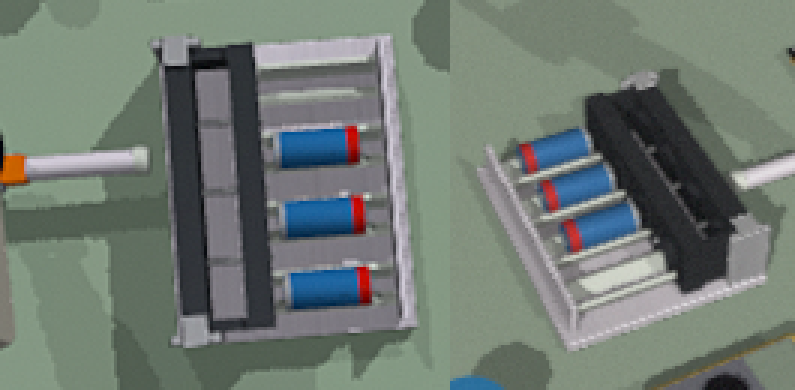

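All three cells lie in gutters 0–2, the module is empty, and the red collars face the end wall. Next I return the rod to the mat, then measure the cells from two wrist poses.

```bash
python3 - <<'E'
from fit import *
p=np.array(get_obs()["position"]);bot.servo_line(p+[0,0,.15],velocity=.2)
x,y,a=.5195,-.2697,-.148
bot.reach(np.array([x,y,.12]),q(H+a));bot.servo_line(np.array([x,y,.030]),velocity=.12);bot.servo_line(np.array([x,y,.0238]),velocity=.03);st("down")
hand.move_gripper(.06);bot.servo_line(np.array([x,y,.15]),velocity=.2);st("up")
for n,d in(("gA",(0,-.14)),("gB",(.05,-.20))):
    bot.reach(np.append(jw(-.029+d[0],d[1],0)[:2],.22),q(H+JIG[2]));bot.dwell(.2);cam("wrist",n)
rs=[ld("gA"),ld("gB")];M=[]
for r in rs:
    hsv=cv2.cvtColor(r["frame"],cv2.COLOR_RGB2HSV);h,s,v=[hsv[...,i].astype(int) for i in range(3)]
    m=(((h>95)&(h<120)&(s>130)&(v>40))).astype(np.uint8);k,l,S,c=cv2.connectedComponentsWithStats(m)
    L=[]
    for i in range(1,k):
        if S[i,4]>300:
            X=onz(r,[c[i]],.045)[0]; d=X[:2]-JIG[:2]; 
            if abs(d[0])<.13 and -.2<d[1]<.02: L.append((tuple(c[i].round(1)),X.round(4).tolist(),S[i].tolist()))
    print(L)
r=rs[0];u=[proj(r,[jw(-.087+.058*i,-.080,.039)])[0] for i in range(4)];print(np.round(u,1).tolist())
c=np.mean(u,0).astype(int);y0=max(0,c[1]-100);x0=c[0]-150;print(x0,y0);cv2.imwrite("pics/gAc.png",cv2.resize(r["frame"][y0:y0+220,x0:x0+300,::-1],None,fx=2.6,fy=2.6,interpolation=3))
st()
E
```

```text
down t33.5 p [ 0.5197 -0.2698  0.024 ] F [ 0.5  0.1 -0.5] w 0.0222 g 102.5
up t34.7 p [ 0.5189 -0.2694  0.1492] F [-0.8  0.  -0.6] w 0.0601 g 0.0
[((np.float64(253.2), np.float64(119.4)), [0.4723, -0.0425, 0.045], [235, 89, 37, 63, 2047]), ((np.float64(316.0), np.float64(119.5)), [0.5294, -0.0365, 0.045], [299, 89, 34, 63, 2046]), ((np.float64(378.9), np.float64(119.3)), [0.5864, -0.0302, 0.045], [361, 89, 37, 63, 2058])]
[((np.float64(192.1), np.float64(48.0)), [0.4725, -0.0408, 0.045], [171, 13, 43, 71, 2565]), ((np.float64(258.8), np.float64(47.2)), [0.5298, -0.0343, 0.045], [240, 12, 38, 72, 2445]), ((np.float64(325.4), np.float64(47.0)), [0.5866, -0.0281, 0.045], [308, 12, 36, 72, 2472])]
[[254.2, 120.9], [316.3, 120.7], [378.5, 120.7], [440.4, 120.9]]
197 20
 t36.4 p [ 0.5918 -0.1514  0.22  ] F [-0.1  0.2  0.1] w 0.0599 g 0.0
```

View pics/gAc.png

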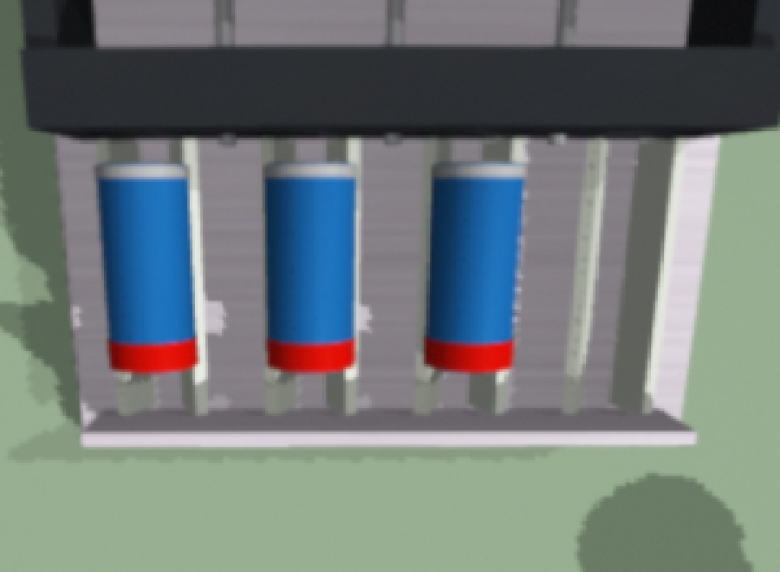

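The three cells lie square in their gutters, with steel ends at crop row 163 and collar ends at row 371. Now compute their middles and check the length and height.

```bash
python3 - <<'E'
from fit import *
rs=[ld("gA"),ld("gB")]
c,s=np.cos(JIG[2]),np.sin(JIG[2]);tj=lambda P:((np.atleast_2d(P)[:,:2]-JIG[:2])@np.array([[c,-s],[s,c]])).round(4).tolist()
for i,(a,b) in enumerate([((143,163),(153,372)),((310,163),(311,372)),((477,163),(469,372))]):
    P=onz(rs[0],[(197+a[0]/2.6,20+a[1]/2.6),(197+b[0]/2.6,20+b[1]/2.6)],.055)
    print(i,"ends jig",tj(P),"len",np.linalg.norm(P[0]-P[1]).round(4),"mid",tj(P.mean(0)))
A=[(253.2,119.4),(316,119.5),(378.9,119.3)];B=[(192.1,48),(258.8,47.2),(325.4,47)]
for a,b in zip(A,B):
    t=tri(rs,[a,b]);print("blue tri",t.round(4),tj(t))
# red collar tri
C=[]
for r in rs:
    hsv=cv2.cvtColor(r["frame"],cv2.COLOR_RGB2HSV);h,s_,v=[hsv[...,i].astype(int) for i in range(3)]
    k,l,S,cc=cv2.connectedComponentsWithStats((((h<4)|(h>176))&(s_>180)&(v>90)).astype(np.uint8))
    C.append(sorted(tuple(cc[i]) for i in range(1,k) if S[i,4]>100 and abs(S[i,2]-34)<12 and abs(onz(r,[cc[i]],.05)[0][1]+.07)<.05))
print(np.round(C,1).tolist())
if len(C[0])==len(C[1])==3:
    for a,b in zip(*C): t=tri(rs,[a,b]);print("red tri",t.round(4),tj(t))
E
```

```text
0 ends jig [[-0.0838, -0.047], [-0.0848, -0.1166]] len 0.0696 mid [[-0.0843, -0.0818]]
1 ends jig [[-0.029, -0.0472], [-0.0288, -0.1167]] len 0.0695 mid [[-0.0289, -0.082]]
2 ends jig [[0.0258, -0.0472], [0.0272, -0.1168]] len 0.0696 mid [[0.0265, -0.082]]
blue tri [ 0.4736 -0.0416  0.0494] [[-0.0853, -0.0774]]
blue tri [ 0.53   -0.0355  0.0501] [[-0.0285, -0.0775]]
blue tri [ 0.586  -0.0294  0.0505] [[0.0278, -0.0774]]
[[[255.6, 157.1], [316.4, 157.0], [377.6, 157.0]], [[196.6, 90.2], [260.9, 90.0], [325.3, 90.0]]]
red tri [ 0.4775 -0.0754  0.0501] [[-0.0851, -0.1115]]
red tri [ 0.5338 -0.0694  0.0497] [[-0.0284, -0.1116]]
red tri [ 0.5901 -0.0632  0.0509] [[0.0282, -0.1115]]
```

Length 69.6 mm at z = 55 and a triangulated surface height of about 50 mm agree with the axis at 39. The middles are at jig y = -0.082. Now the first cell into bay 0, with a check at hover.

```bash
cat >> fit.py <<'E'
CX=[-.0865,-.029,.0285]
def pick(i,y=-.082):
    Q=q(H+JIG[2]);hand.move_gripper(.044);bot.reach(jw(CX[i],y,.13),Q);bot.servo_line(jw(CX[i],y,.0498),velocity=.12);st("at cell")
    hand.move_gripper(0,90);st("grip");bot.servo_line(jw(CX[i],y,.14),velocity=.12);return st("lift")["gripper_width"]
def hover(b,dy=0.,z=.10):
    Q=q(H+BRD[2]);bot.reach(bw(-.087+.058*b,dy,.14),Q);bot.servo_line(bw(-.087+.058*b,dy,z),velocity=.12);bot.dwell(.3);return st("hover")["gripper_width"]
def snap(b,dy=0.,zo=.0108,dx=0.):
    x=-.087+.058*b+dx;f0=np.array(get_obs()["wrist_force"]);L=[]
    for a in(.058,.054,.050,.046,.042,.038,.036,.0345,.0337):
        bot.servo_line(bw(x,dy,a+zo),velocity=.04);f=np.array(get_obs()["wrist_force"])-f0;L.append((a,*f.round(1).tolist()))
        if np.abs(f).max()>30: print("FORCE");break
    print(*L,sep="\n");st("snapped")
def release(b,dy=0.):
    hand.move_gripper(.044);p=np.array(get_obs()["position"]);bot.servo_line(p+[0,0,.09],velocity=.15);st("rel")
E
python3 - <<'E'
from fit import *
w=pick(0);print(w)
if w>.025:
    hover(0)
    r=cam("top","h0");s=cam("scene","h0s");v=cam("wrist","h0w")
    P=bw(-.087,0,.09);o=[]
    for im in(s,r):
        u=proj(im,[P])[0].astype(int);o.append(cv2.resize(im["frame"][max(0,u[1]-40):u[1]+40,u[0]-40:u[0]+40,::-1],(300,300),interpolation=3))
    o=np.hstack(o);w_=cv2.resize(v["frame"][180:400,140:500,::-1],(600,300),interpolation=3);cv2.imwrite("pics/h0c.png",np.vstack([o,w_]))
    print("w",proj(v,[bw(-.087,.035,.09),bw(-.087,-.035,.09)]))
E
```

```text
at cell t38.2 p [ 0.4736 -0.0465  0.0502] F [ 0.2 -0.2  0.1] w 0.0440 g 0.0
grip t38.5 p [ 0.4714 -0.0466  0.0508] F [-8.  -2.7 12. ] w 0.0289 g 88.0
lift t39.4 p [ 0.4725 -0.0462  0.1396] F [ 0.3  1.1 -2. ] w 0.0290 g 89.0
0.029027565950648017
hover t41.6 p [0.4115 0.3092 0.1006] F [-0.  -0.2 -2. ] w 0.0288 g 89.0
w [[314.16701207 208.98657401]
 [314.456896   333.35923409]]
```

View pics/h0c.png

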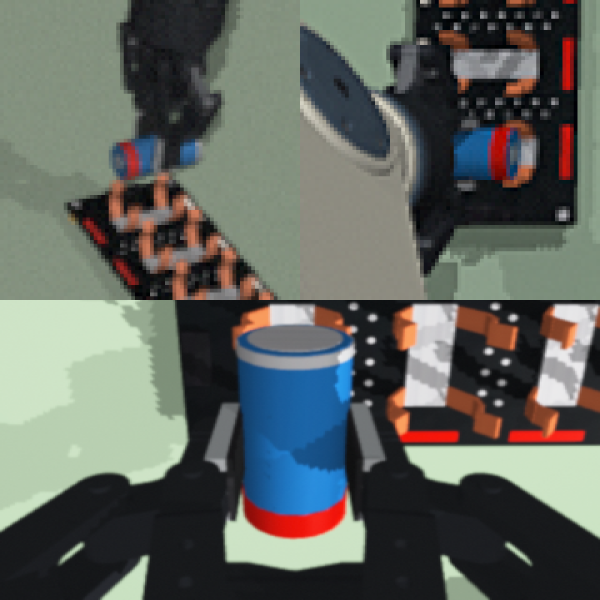

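The cell is held level with its collar to the red side. Its steel end appears at wrist px (317,208) against the expected (314,209). That suggests the camera-derived positions are biased about +1.4 mm in x, and the side force during the grip points the same way. I'll shift x by -1.3 mm and snap it in, watching the forces.

```bash
python3 - <<'E'
from fit import *
BR=BRD.copy();dx=-.0013
bot.servo_line(bw(-.087+dx,0,.09),velocity=.1)
snap(0,dx=dx)
E
```

```text
(0.058, 0.7, 0.4, 0.4)
(0.054, 1.6, 0.5, 0.1)
(0.05, 1.4, 2.7, 2.5)
(0.046, 1.3, 3.5, 1.9)
(0.042, 2.7, 3.3, -1.0)
(0.038, 5.1, 3.8, -4.7)
(0.036, 4.6, 0.6, -5.0)
(0.0345, 2.9, -1.1, 3.3)
(0.0337, 0.1, -2.2, 16.2)
snapped t44.6 p [0.4098 0.3088 0.0454] F [-0.6 -2.6 14.6] w 0.0293 g 92.0
```

It snapped through and bottomed out at 16 N. Release, then check it in the wrist view.

```bash
python3 - <<'E'
from fit import *
release(0)
bot.reach(bw(-.04,-.03,.20),q(H+BRD[2]));bot.dwell(.2)
r=cam("wrist","s0");u=proj(r,[bw(-.087,0,.034)])[0];print(u,proj(r,[bw(-.087,.035,.050),bw(-.087,-.035,.050)]).tolist())
x0,y0=int(u[0])-70,max(0,int(u[1])-90);print(x0,y0)
cv2.imwrite("pics/s0c.png",cv2.resize(r["frame"][y0:y0+180,x0:x0+240,::-1],None,fx=3.3,fy=3.3,interpolation=3));st()
E
```

```text
rel t45.7 p [0.409  0.3084 0.1337] F [ 0.6 -0.1 -0. ] w 0.0438 g 0.0
[266.34045796 156.60128054] [[261.3782060046583, 118.51828426951587], [265.6023324667715, 198.29478585748524]]
196 66
 t46.4 p [0.458  0.2806 0.1987] F [-0.6  0.5  0.4] w 0.0442 g 0.0
```

View pics/s0c.png

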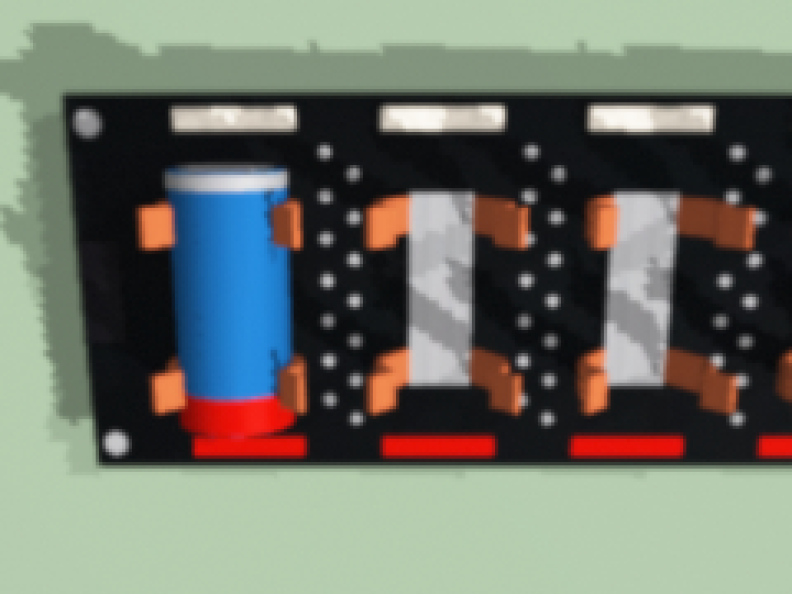

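Cell 0 is fully home and parallel, within about 1 mm of centre, red to red. I'll do cell 1 the same way with a -1 mm y correction. As a slip check, the script compares the collar's position in the hand with that of the first cell.

```bash
cat >> fit.py <<'E'
def collar(r):
    hsv=cv2.cvtColor(r["frame"],cv2.COLOR_RGB2HSV);h,s,v=[hsv[...,i].astype(int) for i in range(3)]
    m=((h<4)|(h>176))&(s>180)&(v>90);m[:300]=0;ys,xs=np.nonzero(m);return np.array([np.median(xs),np.median(ys),ys.max(),len(xs)])
def one(i,b,dx=-.0008,dy=-.001):
    CX[i]-=.001
    w=pick(i)
    if w<.025: print("LOST");return
    w=hover(b);c=collar(cam("wrist",f"h{i}w"));c0=collar(ld("h0w"));print("collar",c,c0)
    if w<.025 or np.abs(c-c0)[:3].max()>3: print("SLIP?");return
    bot.servo_line(bw(-.087+.058*b+dx,dy,.09),velocity=.1);snap(b,dx=dx,dy=dy);release(b)
E
python3 - <<'E'
from fit import *
one(1,1)
E
```

```text
at cell t48.7 p [ 0.5295 -0.04    0.0502] F [ 0.2 -0.2 -0.1] w 0.0437 g 0.0
grip t49.0 p [ 0.529  -0.0402  0.0509] F [-3.3  0.9  7.2] w 0.0289 g 88.4
lift t49.9 p [ 0.5285 -0.0401  0.1395] F [-1.  -0.7 -1.9] w 0.0288 g 89.0
hover t52.0 p [0.4695 0.3113 0.1007] F [ 0.5 -0.6 -0.3] w 0.0291 g 89.0
collar [317. 342. 354. 883.] [316. 342. 353. 893.]
(0.058, -0.6, 0.0, 0.0)
(0.054, -1.5, 0.3, 0.5)
(0.05, -1.3, 1.3, 3.2)
(0.046, -0.9, 3.9, 2.8)
(0.042, -0.9, 2.7, 0.7)
(0.038, 0.6, 1.0, -3.9)
(0.036, 1.6, -0.8, -1.3)
(0.0345, -1.4, -2.1, 5.1)
(0.0337, -3.1, -4.2, 14.5)
snapped t55.0 p [0.4685 0.3099 0.0455] F [-3.1 -3.7 12.7] w 0.0291 g 91.5
rel t56.0 p [0.4679 0.3098 0.1338] F [ 0.2 -0.5 -0.4] w 0.0438 g 0.0
```

```bash
python3 - <<'E'
from fit import *
one(2,2)
E
```

```text
at cell t58.4 p [ 0.5867 -0.0338  0.0503] F [-0.3  1.  -0.7] w 0.0442 g 0.0
grip t58.7 p [ 0.5867 -0.034   0.0511] F [-1.9  0.6  5.1] w 0.0288 g 88.5
lift t59.6 p [ 0.5857 -0.0339  0.1394] F [ 0.4  0.1 -1.5] w 0.0290 g 89.0
hover t61.7 p [0.5275 0.3133 0.1007] F [-0.3  0.1 -0.7] w 0.0290 g 89.0
collar [316.5 342.  353.  882. ] [316. 342. 353. 893.]
(0.058, 0.3, -0.2, 0.0)
(0.054, 0.3, 0.5, 1.4)
(0.05, -0.8, 1.3, 4.1)
(0.046, -2.2, 2.2, 3.9)
(0.042, -2.4, 3.4, 1.5)
(0.038, 0.4, 1.8, -3.8)
(0.036, 0.7, -0.1, -0.5)
(0.0345, -1.2, -1.3, 3.7)
(0.0337, -3.8, -2.6, 12.9)
snapped t64.7 p [0.5264 0.312  0.0456] F [-3.1 -2.5 11.4] w 0.0291 g 91.4
rel t65.7 p [0.5258 0.3119 0.1337] F [-0.4 -0.8  0.2] w 0.0441 g 0.0
```

All snaps look alike. For the final check I use one composite picture of the board and the whole bench, plus a numeric fit of the rod.

```bash
python3 - <<'E'
from fit import *
bot.reach(bw(-.02,-.03,.22),q(H+BRD[2]));bot.dwell(.2);r=cam("wrist","fin")
for b in range(3): print(proj(r,[bw(-.087+.058*b,.035,.05),bw(-.087+.058*b,-.035,.05)]).round(1).tolist())
print("rod",*look_rod())
t=cam("top","fint");u=proj(r,[bw(0,0,.034)])[0].astype(int);x0,y0=u[0]-150,max(0,u[1]-75);print("crop",x0,y0)
a=cv2.resize(r["frame"][y0:y0+150,x0:x0+300,::-1],(700,350),interpolation=3)
b=t["frame"][50:290,120:500,::-1];b=cv2.resize(b,(395,250),interpolation=3)
o=np.zeros((600,700,3),np.uint8);o[:350]=a;o[350:,:395]=b
o[350:,400:]=cv2.resize(t["frame"][180:280,385:485,::-1],(300,250),interpolation=3)
cv2.imwrite("pics/finc.png",o);st()
E
```

```text
[[241.4, 117.2], [246.8, 192.1]]
[[306.2, 117.0], [306.9, 192.1]]
[[371.1, 117.1], [367.1, 192.2]]
rod [ 0.52000295 -0.27000706 -0.15937981] 0.29521108912474264
crop 186 78
 t69.0 p [ 0.5002 -0.3397  0.25  ] F [-0.1  0.2 -0.1] w 0.0440 g 0.0
```

View pics/finc.png

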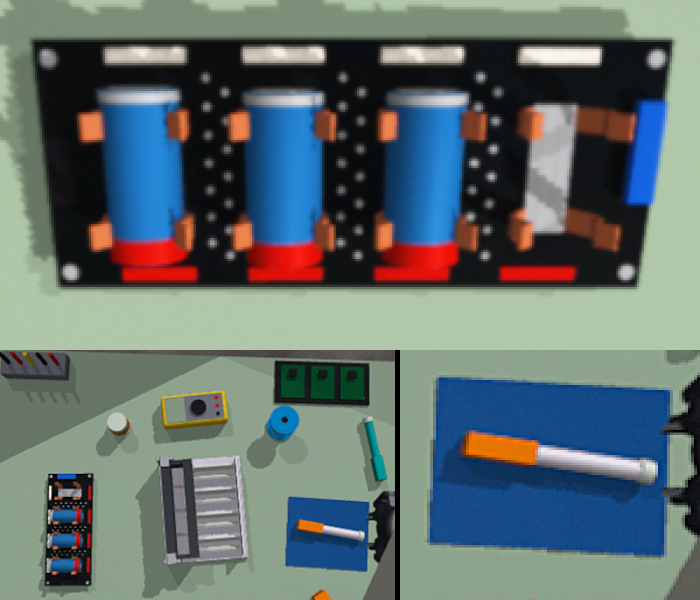

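The picture shows three cells clipped in bays 0–2, parallel and within about 1 mm of centre, with their collars at the red bars. The rod lies wholly on the mat, and the spool, meter and jar are where they were. Handing in.

```bash
python3 -c "
from workcell import *
print(hand_in())"
```

```text
the job is handed in; nothing more can be done
None
```

The job is handed in at about 69 s: bore 3 was empty, and the three cells from bores 0–2 are fully home in clips of their own, within about 1 mm of centre with plus ends to the red side; the rod is back on its mat, and the spool, meter and jar were not moved.

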